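Hold the cutting ruler flush on the slant board

ROBOT

A 6-joint arm with a two-finger parallel gripper is mounted at the origin on the work surface; the furniture and walls round the work are solid. World frame = base frame: x ahead of the robot, y to its left, z up, the work surface at z = 0. Lengths are in mm, angles in rad, forces in N, time in s.
With the tool pointing down it reaches from about 350 to 975 mm from the base axis. Payload 7.1 kg.
Tool frame: the origin (TCP) lies at the very end of the fingers, on their centre line; the grasp point (between the pads) lies 19 mm behind it; x points along the fingers, y is the direction in which the jaws open and shut, and the axes are right-handed (so a half turn about x gives the same grasp; the last joint's range is limited). The gripper opens to 88 mm and grips with 3 to 60 N. Pads are 20 mm wide; open, the fingers measure 115 mm over their backs; the gripper's body (75 mm by 178 mm) begins 61 mm behind the grasp point.
Start: joints at [1.251, 0.423, 1.63, -0, 1.089, -0.019], TCP at [185.146, 596.93, 222.675] pointing down, gripper open.
Joint ranges: [-3, 3], [-0.9, 2.11], [0.09, 2.58], [-1.31, 4.45], [0.11, 2.69], [-2.54, 2.54]. Speed limits (rad/s): [2.39, 2.39, 3.01, 3.14, 3.14, 3.14].

INTERFACE

Orientations are given as a rotation vector (axis times angle).
In Python, from workcell import ctrl gives the robot as it stands. The module is installed in compiled form; this text tells all that it offers.
- The arm moves only by the tool carry_out, never from a script. Its argument "commands" is a list of rows, each a list of 6 numbers: the shift along the tool's x, y, z in m, then the turn, a rotation vector about the tool's x, y, z in degrees. In form: [[tx, ty, tz, rx, ry, rz], ...]. A call has 1 to 8 rows; each row shifts and turns the pose as measured when the row begins, along the tool's axes as they then stand; what a row does not reach is not made up. A row lasts 1/8 s, in which the tool goes at most 62.5 mm and 10.7 degrees, less where a joint would pass 70% of its speed; a pose out of reach is approached as far as the arm can. A call with a gripper value outside its range is refused whole. "grip" is the closure, from 0 (fully open) to 1 (shut), set as the call begins (left out, the last holds). The fingers move at their own pace and stop on an object; the grip force is fixed at half the most. Time passes only in rows, so rows that do not move let the fingers close. It gives the time, the measured TCP pose, the force and the opening at its end, in the units of the state.
- ctrl.get_obs(): the state, without advancing time (a new reading comes with each control period).
- ctrl.get_image(name): name is "scene" or "top"; returns a dict with "pixels" (420x560x3 uint8, blue, green, red), "intrinsics" (3x3 intrinsics, pixels), "rvec" (rotation vector, rad) and "tvec" (3), from world to camera coordinates, as OpenCV has them. Camera axes: x right, y down, z forward; pixel columns grow to the right and rows downward; lengths in mm; the calibration is good to about 2 mm. A picture is of the moment at which its call begins. There is no depth.
- ctrl.close_job(): hands the job in, once; it reports no verdict.
The state is a dict: "t": time; "qpos": joint angles; "qvel": joint speeds; "joint_torque": joint torques, N m; "ee_pos": TCP position; "orientation": TCP orientation; "ft_force": force on the tool from outside, world axes, zero at the start; "moment": the same for the moment, N m; "width": finger opening in mm.
Only numpy, scipy, OpenCV 4.12 (cv2) and the standard library are available. Lean on these libraries where they do the work, as an engineer would, in place of code of your own. Each camera call takes 0.05 s, during which the arm holds its last target. There are 200 camera calls.

TASK

I am about to trim the card on the tilted cutting board. Pick the orange ruler up by its handle, slip its end under the lip of the metal fence until it butts against the fence, with the ruler's right-hand edge (as you face the board) along the pencil line, then lay it flat to the slope of the mat. Finish holding it there by the handle, flush on the mat under a light steady push, so that it cannot shift while I cut; do not let go, and leave the slope setting and the other things alone.

Things in the scene. Friction and masses are not known exactly. Their poses are not given: they have to be found in the camera images.
- ruler: Clear orange acrylic ruler: a plate 160 (its x) x 100 (its y) x 6 mm, 0.14 to 0.28 kg, lying flat on the worktop with a handle on top. Origin: centre of its underside; z up through the plate. It is the same after a half turn about z: either end may go to the fence.
- ruler_handle (a point): Grasp point in the ruler's handle, 32 mm above the ruler's underside; axes of the ruler. The handle, white with teal sides, runs along x over the ruler's centre: 92 mm long, 20 mm wide (grasp across y), solid from 12 mm to 48 mm above the underside, on two round feet (radius 15 mm, 6 mm high) at x = +-35 mm.
- line_foot (a point): Where the dark pencil line on the cream card meets the foot of the fence, on the mat's surface at the board's low edge, nearest the robot. Axes of the tilted board: x up the slope along the line, away from the robot; y along the fence, to the left seen from the robot; z square out of the mat. The slope differs from run to run, 16 to 36 degrees.
- lip_edge (a point): Underside of the front edge of the fence's lip, above the pencil line; axes as line_foot, from which it lies 12 mm in x and 12 mm in z. The aluminium fence stands square to the mat all along its low edge (y -120 to +180 mm from the line), its face at line_foot's x = 0; the lip overhangs the mat by 12 mm, with a 12 mm gap beneath, and is 4 mm thick.
- ruler_place (a point): Point of the mat where the centre of the ruler's underside belongs: 80 mm up the slope from the fence and 50 mm left of the pencil line; axes as line_foot, and the ruler's x lies along this x. There the ruler's end touches the fence face and its right edge lies on the line. Card and line are under 0.5 mm thick; the mat is flat and rigid.
- board_top (a point): Middle of the mat's upper edge, 246 mm up the slope from the fence; axes as line_foot. The board turns on a hinge under its low edge (4 mm behind the fence face, 9 mm below the mat), held by stiff friction quadrants with black knobs at both sides, 176 mm from the middle. It stays put under a push of 30 N.
- tilting_board: The tilted board, 300 mm wide, 12 mm thick, with the green gridded cutting mat (246 x 286 x 3 mm, card taped on it) and the fence fixed on it. Origin: middle of the hinge line at its low edge, 9 mm below the mat's surface; axes as line_foot.
- rotary_cutter: Bystander: rotary cutter with orange handle, 158 mm long (y) and 25 mm high, lying in front of the board. Origin: centre of its underside.
- mug: Bystander: green and white mug, 78 x 116 x 101 mm, to the right of the board. Origin: centre of its underside.
- candle: Bystander: candle in a glass, 76 mm across, 90 mm high, to the right of the board. Origin: centre of its underside.
- spool: Bystander: spool of blue thread standing on end, 29 mm across, 50 mm high, between the robot and the ruler. Origin: centre of its underside.

How it is judged (in metres and radians):
On the way, in this order (a step that is already met when the one before it is completed fails the run):
1. the ruler has been picked up clear of the worktop by its handle (height (world z) of ruler above 0.03 m and contact force between the fingers and ruler above 2 N and contact force between ruler and tilting_board below 0.1 N), for 0.2 s.
2. the ruler's end is under the lip of the fence, over the mat and near the line (x of ruler in the frame of line_foot between 0.07 and 0.088 m and z of ruler in the frame of line_foot between -0.003 and 0.012 m and y of ruler in the frame of line_foot between 0.03 and 0.07 m and angle between the z axis of ruler and the z axis of line_foot, either way round below 0.15 rad), for 0.1 s.
At the end, for the whole second after the job is handed in: The ruler is still in the fingers, at rest and flush on the mat: within 1.5 degrees of its slope and 2.5 mm of its surface, its end under the lip and within 5 mm of the fence, its right-hand edge within 8 mm of the pencil line and 2.5 degrees of its direction, pressed on the board with 4 to 30 N (angle between the z axis of ruler and the z axis of line_foot, either way round below 0.026 rad and angle between the x axis of ruler and the x axis of line_foot, either way round below 0.045 rad and x of ruler in the frame of line_foot between 0.076 and 0.085 m and y of ruler in the frame of line_foot between 0.042 and 0.058 m and z of ruler in the frame of line_foot between -0.0025 and 0.0025 m and contact force between ruler and tilting_board between 4 and 30 N and contact force between the fingers and ruler above 2 N and linear speed of ruler below 0.01 m/s); the arm keeps its last pose, push and grip.
It fails at once if the rotary cutter was shoved more than 25 mm (distance of rotary_cutter from where it was at the start of the episode above 0.025 m).
It fails at once if the mug was shoved more than 25 mm (distance of mug from where it was at the start of the episode above 0.025 m).
It fails at once if the candle was shoved more than 25 mm (distance of candle from where it was at the start of the episode above 0.025 m).
It fails at once if the spool was shoved more than 25 mm (distance of spool from where it was at the start of the episode above 0.025 m).
It fails at once if the board's slope was pushed out of its setting (its upper edge moved more than 12 mm) (distance of board_top from where it was at the start of the episode above 0.012 m).
It also fails if it takes over 51 s, if anything falls off the work surface, if the arm or the gripper's body presses on something with over 40 N, if the wrist force passes 120 N, or if a joint passes its speed limit or range.

## Working session

There is one attempt and no reset: what is moved stays moved. The work goes in short steps, Python scripts to look and compute and a tool call to move; the robot and the scene stay as the last step left them, time stands still between calls to the robot, and variables do not carry over. Pictures are saved under pics/ and viewed, about 8 in all and at most 12, crops included, and the job is handed in when it is done.

Besides the shell and the picture viewer there is one more tool, called after ">>>" in YAML: its name, and indented under it one key for each argument. carry_out: Moves the arm, as the interface text tells. Its arguments: {"type":"object","properties":{"commands":{"type":"array"},"grip":{"type":"number"}},"required":["commands"]}

```bash
mkdir -p pics; cat > h.py <<'E'
import numpy as np, cv2
from workcell import ctrl
from scipy.spatial.transform import Rotation as R
def shot(name,fn):
    d=ctrl.get_image(name); cv2.imwrite(f'pics/{fn}.png',d['pixels']); np.savez(f'pics/{fn}.npz',K=d['intrinsics'],r=d['rvec'],t=d['tvec']); return d
def cam(fn):
    d=np.load(f'pics/{fn}.npz'); return d['K'],R.from_rotvec(d['r'].ravel()).as_matrix(),d['t'].ravel()
def ray(fn,uv):
    K,M,t=cam(fn); v=M.T@np.linalg.solve(K,[uv[0],uv[1],1.]); return -M.T@t,v/np.linalg.norm(v)
def onz(fn,uv,z):
    o,v=ray(fn,uv); return o+v*(z-o[2])/v[2]
def proj(fn,P):
    K,M,t=cam(fn); c=np.atleast_2d(P)@M.T+t; c=c@K.T; return c[:,:2]/c[:,2:]
def tri(*obs):
    A=np.zeros((3,3));b=np.zeros(3)
    for fn,uv in obs:
        o,v=ray(fn,uv);Q=np.eye(3)-np.outer(v,v);A+=Q;b+=Q@o
    X=np.linalg.solve(A,b);return X,[np.linalg.norm(proj(fn,X)[0]-uv) for fn,uv in obs]
E
python3 - <<'E'
from h import *
np.set_printoptions(precision=3,suppress=True)
for n in('scene','top'):
    d=shot(n,n+'0'); K,M,t=cam(n+'0'); print(n,K[0,0],-M.T@t,M[2])
print(ctrl.get_obs())
E
```

```text
scene 413.48364034930927 [ -35.71  -530.974  599.359] [ 0.644  0.477 -0.598]
top 450.2725925255766 [ 415.297  -94.975 1040.106] [ 0.146  0.006 -0.989]
{'t': 0.1, 'qpos': array([ 1.251,  0.424,  1.631,  0.   ,  1.089, -0.019]), 'qvel': array([-0.   ,  0.   , -0.003,  0.   , -0.001, -0.001]), 'joint_torque': array([  0.   , -54.561, -27.432,   0.064,   0.019,  -0.   ]), 'ee_pos': array([184.973, 596.484, 221.979]), 'orientation': array([ 0.235,  1.558, -0.237]), 'ft_force': array([-0.124,  0.175,  0.131]), 'moment': array([-0.015, -0.056, -0.035]), 'width': 87.59733460659176}
```

View pics/scene0.png

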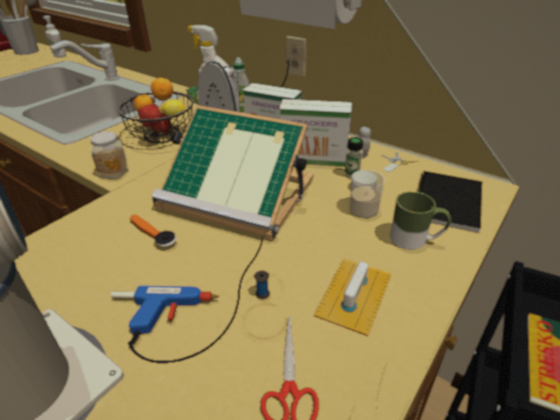

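View pics/top0.png

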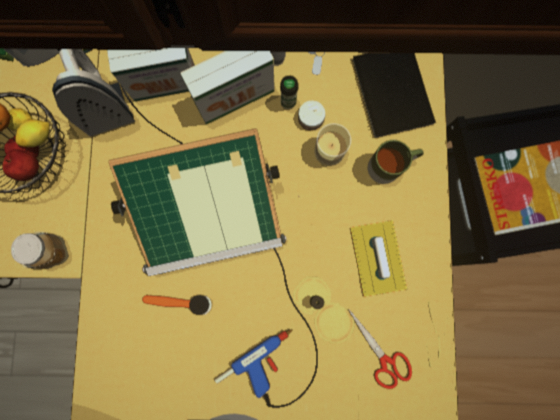

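```bash
python3 - <<'E'
import cv2,numpy as np
t=cv2.imread('pics/top0.png');s=cv2.imread('pics/scene0.png')
def c(im,x,y,w,h,k):
    o=cv2.resize(im[y:y+h,x:x+w],None,fx=k,fy=k,interpolation=cv2.INTER_CUBIC)
    for i in range(0,w,10):
        cv2.line(o,(i*k,0),(i*k,6),(0,0,255),1)
        if (x+i)%20==0: cv2.putText(o,str(x+i),(i*k,16),0,.35,(0,0,255),1)
    for i in range(0,h,10):
        cv2.line(o,(0,i*k),(6,i*k),(0,0,255),1)
        if (y+i)%20==0: cv2.putText(o,str(y+i),(8,i*k+4),0,.35,(0,0,255),1)
    return o
m=np.zeros((600,800,3),np.uint8)
def put(o,x,y): m[y:y+o.shape[0],x:x+o.shape[1]]=o
put(c(t,100,120,200,160,4)[:600],0,0)
cv2.imwrite('pics/m1.png',np.vstack([c(t,100,120,195,150,4)]))
a=c(t,140,230,150,50,4);put(a,0,0)
put(c(t,345,215,70,90,4)[:360],0,200+30)
put(c(s,310,255,85,80,4),300,230)
cv2.imwrite('pics/m2.png',m)
cv2.imwrite('pics/m3.png',c(s,145,100,170,140,4))
E
```

```text
(no output)
```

View pics/m1.png

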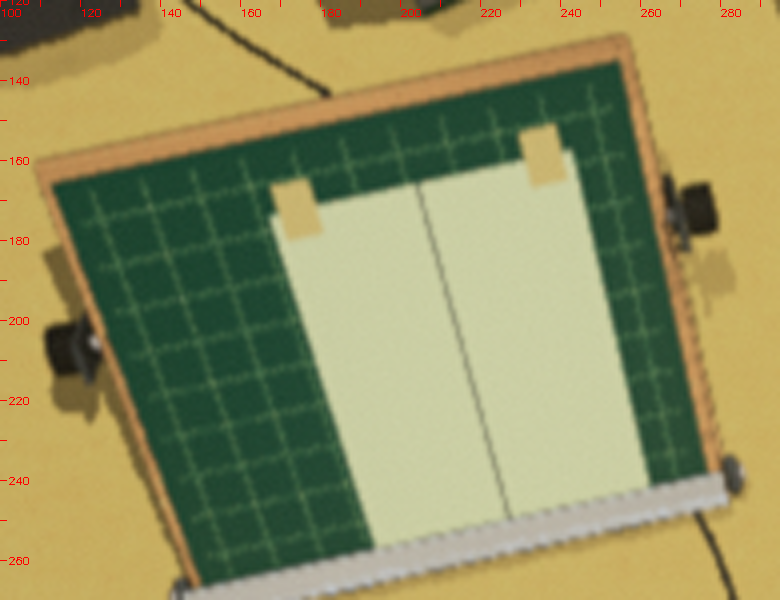

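View pics/m2.png

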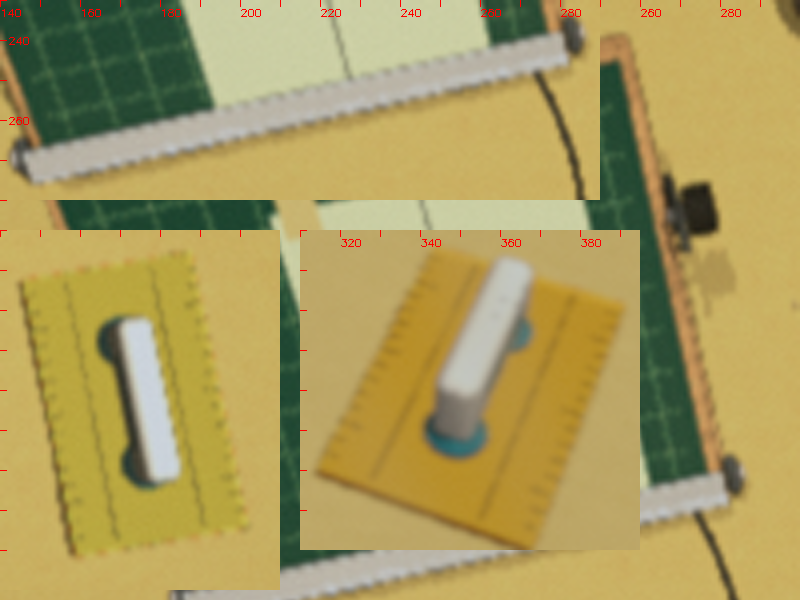

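View pics/m3.png

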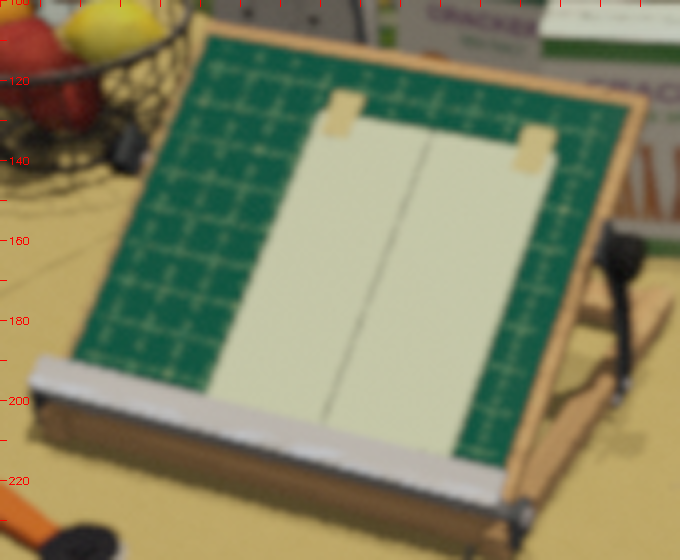

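```bash
cat > fit.py <<'E'
from h import *
from scipy.optimize import least_squares
np.set_printoptions(precision=4,suppress=True)
def frame(p): # line_foot pos, yaw, slope
    return R.from_euler('ZY',[p[3],-p[4]]),np.array(p[:3])
pts=[('top0',(113,165.75),(246,173,0)),('top0',(255.25,135.25),(246,-113,0)),('top0',(281,238.5),(12,-120,16)),('top0',(145.7,268.2),(12,180,16)),
('scene0',(196.25,109),(246,173,0)),('scene0',(303,126),(246,-113,0)),('scene0',(156.25,188.75),(12,180,16)),('scene0',(272.5,217),(12,-120,16))]
lin=[('top0',(227.75,250)),('top0',(204.25,165.75)),('scene0',(225.5,206)),('scene0',(252.75,133.25))]
def f(p):
    Q,t=frame(p);r=[]
    for fn,uv,X in pts: r+=list(proj(fn,Q.apply(X)+t)[0]-uv)
    for fn,uv in lin:
        a,b=proj(fn,Q.apply([(0,0,0),(200,0,0)])+t);d=(b-a)/np.linalg.norm(b-a);w=np.array(uv)-a;r.append(d[0]*w[1]-d[1]*w[0])
    return r
s=least_squares(f,[480,0,40,0.2,.45],x_scale=[100,100,100,1,1]);print(s.x,np.degrees(s.x[3:]));print(np.array(s.fun))
rp=[('top0',(350,228.75),(80,50,6)),('top0',(392,220.75),(80,-50,6)),('top0',(406.75,289.25),(-80,-50,6)),('top0',(363,296.5),(-80,50,6)),
('scene0',(342,258.75),(80,50,6)),('scene0',(391,273.75),(80,-50,6)),('scene0',(314,315.5),(-80,50,6))]
def g(p,rp=rp):
    Q=R.from_euler('z',p[2]);return np.concatenate([proj(fn,Q.apply(X)+[p[0],p[1],0])[0]-uv for fn,uv,X in rp])
q=least_squares(g,[450,-250,0.],x_scale=[100,100,1]);print(q.x,np.degrees(q.x[2]));print(q.fun)
np.savez('fit.npz',b=s.x,r=q.x)
# spool, cutter, mug
print('spool',onz('top0',(316,301),50),'cutter',onz('top0',(200,305),12),onz('top0',(145,300),12),'mug',onz('top0',(390,160),100),'candle',onz('top0',(333,144),90))
E
python3 fit.py
```

```text
[476.7501  19.1434  36.8426   0.2395   0.6135] [13.7206 35.15  ]
[ 0.2079  0.1316 -0.0902 -0.596  -0.1354 -0.8044  0.4105  0.1007  0.3618
 -0.9459 -0.3858  0.3176 -1.1461 -0.2052 -0.8049  0.9101 -0.3629 -0.3725
 -0.0006 -0.2104]
[ 465.885  -321.2446    0.1907] 10.927432381796852
[ 0.139  -0.5545  0.5544 -0.0459  0.7206  0.5323  1.1211  1.0923  0.2931
 -0.6933 -0.5602 -0.962  -0.8597 -0.9025]
spool [ 370.5397 -175.2074   50.    ] cutter [355.8234  81.616   12.    ] [364.8424 205.6831  12.    ] mug [ 672.6243 -328.858   100.    ] candle [ 709.4275 -207.8814   90.    ]
```

```bash
cat >> h.py <<'E'
np.set_printoptions(precision=4,suppress=True)
def down(yaw,slope=0):
    B=R.from_euler('ZY',[yaw,-slope]).as_matrix()   # board/ruler axes
    return R.from_matrix(np.c_[-B[:,2],B[:,1],B[:,0]])
def pose():
    o=ctrl.get_obs();return np.array(o['ee_pos']),R.from_rotvec(o['orientation'])
def plan(way):
    p,Q=pose()
    for P,T,n in way:
        d=(Q.inv()*T).as_rotvec();st=(np.array(P)-p)/n
        for i in range(n):
            print(np.r_[np.round(Q.inv().apply(st)/1000,4),np.round(np.degrees(d/n),2)].tolist());p=p+st;Q=Q*R.from_rotvec(d/n)
        print('--')
E
python3 - <<'E'
from h import *
p,Q=pose();print(p,Q.as_matrix())
T=down(.1907)
plan([((340,400,290),R.from_euler('z',-.45)*Q,7),((430,0,290),down(.1907),8),((466,-321,130),T,7)])
E
```

```text
[184.9727 596.4842 221.9792] [[-0.0005  0.2962  0.9551]
 [-0.0013  0.9551 -0.2962]
 [-1.     -0.0014 -0.    ]]
[-0.0097, -0.0203, 0.0295, 3.68, 0.01, 0.0]
[-0.0097, -0.0183, 0.0307, 3.68, 0.01, 0.0]
[-0.0097, -0.0163, 0.0318, 3.68, 0.01, 0.0]
[-0.0097, -0.0142, 0.0328, 3.68, 0.01, 0.0]
[-0.0097, -0.0121, 0.0336, 3.68, 0.01, 0.0]
[-0.0097, -0.0099, 0.0344, 3.68, 0.01, 0.0]
[-0.0097, -0.0077, 0.0349, 3.68, 0.01, 0.0]
--
[0.0, -0.0289, 0.0423, -6.74, -0.0, 0.01]
[0.0, -0.0337, 0.0387, -6.74, -0.0, 0.01]
[0.0, -0.038, 0.0344, -6.74, -0.0, 0.01]
[0.0, -0.0417, 0.0297, -6.74, -0.0, 0.01]
[0.0, -0.0449, 0.0246, -6.74, -0.0, 0.01]
[0.0, -0.0475, 0.0192, -6.74, -0.0, 0.01]
[0.0, -0.0494, 0.0135, -6.74, -0.0, 0.01]
[0.0, -0.0507, 0.0076, -6.74, -0.0, 0.01]
--
[0.0229, -0.046, -0.0036, 0.0, 0.0, 0.0]
[0.0229, -0.046, -0.0036, 0.0, 0.0, 0.0]
[0.0229, -0.046, -0.0036, 0.0, 0.0, 0.0]
[0.0229, -0.046, -0.0036, 0.0, 0.0, 0.0]
[0.0229, -0.046, -0.0036, 0.0, 0.0, 0.0]
[0.0229, -0.046, -0.0036, 0.0, 0.0, 0.0]
[0.0229, -0.046, -0.0036, 0.0, 0.0, 0.0]
--
```

```bash
python3 - <<'E'
from h import *
p,Q=pose()
plan([((300,320,290),Q,7),((430,0,290),Q,7)])
E
```

```text
[-0.0097, -0.0329, 0.0274, 0.0, 0.0, 0.0]
[-0.0097, -0.0329, 0.0274, 0.0, 0.0, 0.0]
[-0.0097, -0.0329, 0.0274, 0.0, 0.0, 0.0]
[-0.0097, -0.0329, 0.0274, 0.0, 0.0, 0.0]
[-0.0097, -0.0329, 0.0274, 0.0, 0.0, 0.0]
[-0.0097, -0.0329, 0.0274, 0.0, 0.0, 0.0]
[-0.0097, -0.0329, 0.0274, 0.0, 0.0, 0.0]
--
[0.0001, -0.0382, 0.0313, 0.0, 0.0, 0.0]
[0.0001, -0.0382, 0.0313, 0.0, 0.0, 0.0]
[0.0001, -0.0382, 0.0313, 0.0, 0.0, 0.0]
[0.0001, -0.0382, 0.0313, 0.0, 0.0, 0.0]
[0.0001, -0.0382, 0.0313, 0.0, 0.0, 0.0]
[0.0001, -0.0382, 0.0313, 0.0, 0.0, 0.0]
[0.0001, -0.0382, 0.0313, 0.0, 0.0, 0.0]
--
```

>>> carry_out:
  commands:
    - [-0.01,-0.044,0.027,0,0,0]
    - [-0.01,-0.044,0.027,0,0,0]
    - [-0.01,-0.044,0.027,0,0,0]
    - [-0.01,-0.044,0.027,0,0,0]
    - [-0.01,-0.044,0.027,0,0,0]
    - [-0.01,-0.044,0.027,0,0,0]
    - [-0.01,-0.044,0.027,0,0,0]
    - [0,-0.044,0.027,0,0,0]
  grip: 0

```text
t: 1.1
ee_pos: [288.3, 186.4, 292.3]
orientation: [0.227, 1.558, -0.235]
ft_force: [0.6, -1.0, -0.2]
width: 88.1
```

```bash
python3 - <<'E'
from h import *
plan([((440,-240,200),down(.1907),8)])
E
```

```text
[0.0118, -0.0455, 0.0336, -3.47, -0.0, 0.03]
[0.0118, -0.0474, 0.0308, -3.47, -0.0, 0.03]
[0.0117, -0.0492, 0.0278, -3.47, -0.0, 0.03]
[0.0117, -0.0508, 0.0248, -3.47, -0.0, 0.03]
[0.0117, -0.0522, 0.0217, -3.47, -0.0, 0.03]
[0.0116, -0.0535, 0.0185, -3.47, -0.0, 0.03]
[0.0116, -0.0545, 0.0152, -3.47, -0.0, 0.03]
[0.0116, -0.0553, 0.0119, -3.47, -0.0, 0.03]
--
```

>>> carry_out:
  commands:
    - [0.01,-0.046,0.033,-3.5,0,0]
    - [0.01,-0.047,0.031,-3.5,0,0]
    - [0.01,-0.049,0.028,-3.5,0,0]
    - [0.01,-0.051,0.025,-3.5,0,0]
    - [0.01,-0.052,0.022,-3.5,0,0]
    - [0.01,-0.053,0.018,-3.5,0,0]
    - [0.01,-0.054,0.015,-3.5,0,0]
    - [0.01,-0.055,0.012,-3.5,0,0]

```text
t: 2.1
ee_pos: [445.7, -252.1, 213.4]
orientation: [-0.167, 1.558, 0.162]
ft_force: [0.2, -0.3, 0.9]
width: 87.6
```

```bash
python3 - <<'E'
from h import *
plan([((466,-321,110),down(.1907),4),((466,-321,60),down(.1907),2)])
E
```

```text
[0.0259, -0.0178, 0.0012, 0.27, 0.08, 0.06]
[0.0259, -0.0178, 0.0013, 0.27, 0.08, 0.06]
[0.0259, -0.0178, 0.0015, 0.27, 0.08, 0.06]
[0.0259, -0.0178, 0.0016, 0.27, 0.08, 0.06]
--
[0.025, -0.0, 0.0, 0.0, -0.0, 0.0]
[0.025, -0.0, 0.0, 0.0, -0.0, 0.0]
--
```

>>> carry_out:
  commands:
    - [0.026,-0.018,0.0013,0.3,0,0]
    - [0.026,-0.018,0.0013,0.3,0,0]
    - [0.026,-0.018,0.0013,0.3,0,0]
    - [0.026,-0.018,0.0013,0.2,0,0]
    - [0.02,0,0,0,0,0]
    - [0.01,0,0,0,0,0]
    - [0,0,0,0,0,0]

```text
t: 2.98
ee_pos: [466.3, -328.5, 72.9]
orientation: [-0.147, 1.561, 0.144]
ft_force: [0.1, 0.9, -0.1]
width: 87.7
```

```bash
python3 - <<'E'
from h import *
for n in('scene','top'): shot(n,n+'1')
print(pose()[0],proj('scene1',pose()[0]),proj('top1',pose()[0]))
plan([((466,-321,14),down(.1907),3)])
a=cv2.imread('pics/scene1.png')[180:340,270:430];b=cv2.imread('pics/top1.png')[190:310,330:430]
cv2.imwrite('pics/m4.png',np.hstack([cv2.resize(a,(480,480),interpolation=2),cv2.resize(b,(320,480),interpolation=2)[:,:320]]))
E
```

```text
[ 466.9375 -328.8039   73.9033] [[361.4441 268.1617]] [[388.9841 256.7854]]
[0.02, 0.0027, 0.0001, -0.11, 0.11, 0.07]
[0.02, 0.0027, 0.0001, -0.11, 0.11, 0.07]
[0.02, 0.0026, 0.0001, -0.11, 0.11, 0.07]
--
```

View pics/m4.png

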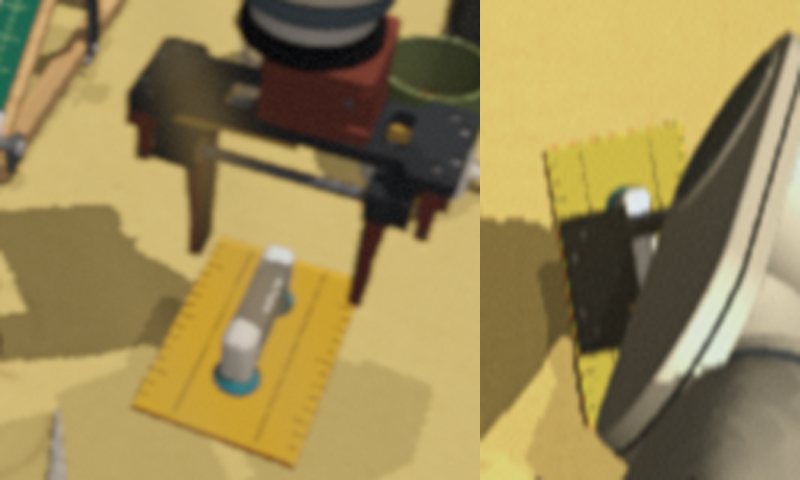

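>>> carry_out:
  commands:
    - [0.02,0.003,0,0,0,0]
    - [0.02,0.003,0,0,0,0]
    - [0.014,0.002,0,0,0,0]
    - [0.003,0,0,0,0,0]
    - [0,0,0,0,0,0]

```text
t: 3.7
ee_pos: [469.2, -322.6, 20.2]
orientation: [-0.153, 1.553, 0.139]
ft_force: [0.2, 0.7, -0.5]
width: 87.6
```

>>> carry_out:
  commands:
    - [0,0,0,0,0,0]
    - [0,0,0,0,0,0]
    - [0,0,0,0,0,0]

```text
t: 4.08
ee_pos: [470.1, -323.4, 21.7]
orientation: [-0.154, 1.551, 0.138]
ft_force: [0.2, -0.4, 0.1]
width: 87.8
```

```bash
python3 - <<'E'
from h import *
plan([((466,-321,13.5),down(.1907),2)])
E
```

```text
[0.0041, 0.0016, -0.0018, -0.13, 0.38, 0.34]
[0.0041, 0.0016, -0.0018, -0.13, 0.38, 0.34]
--
```

>>> carry_out:
  commands:
    - [0.004,0.0015,-0.002,0,0.4,0.3]
    - [0.004,0.001,-0.002,0,0.4,0.3]
    - [0.001,0,0,0,0,0]

```text
t: 4.45
ee_pos: [465.5, -321.7, 12.2]
orientation: [-0.147, 1.567, 0.145]
ft_force: [-0.4, -0.4, 0.1]
width: 87.8
```

>>> carry_out:
  commands:
    - [0,0,0,0,0,0]
    - [0,0,0,0,0,0]
    - [0,0,0,0,0,0]
    - [0,0,0,0,0,0]
    - [0,0,0,0,0,0]
    - [0,0,0,0,0,0]
  grip: 1

```text
t: 5.2
ee_pos: [465.5, -321.6, 12.1]
orientation: [-0.147, 1.567, 0.145]
ft_force: [-0.4, 0.1, 1.0]
width: 31.3
```

>>> carry_out:
  commands:
    - [0,0,0,0,0,0]
    - [0,0,0,0,0,0]
    - [0,0,0,0,0,0]
    - [0,0,0,0,0,0]

```text
t: 5.7
ee_pos: [465.5, -321.5, 12.1]
orientation: [-0.147, 1.567, 0.146]
ft_force: [0.6, 0.8, 0.2]
width: 20.1
```

>>> carry_out:
  commands:
    - [-0.015,0,0,0,0,0]
    - [-0.03,0,0,0,0,0]
    - [-0.03,0,0,0,0,0]
    - [-0.03,0,0,0,0,0]
    - [-0.03,0,0,0,0,0]
    - [-0.02,0,0,0,0,0]
    - [-0.01,0,0,0,0,0]
    - [0,0,0,0,0,0]

```text
t: 6.7
ee_pos: [464.5, -320.7, 186.5]
orientation: [-0.147, 1.568, 0.146]
ft_force: [0.5, 0.2, -2.5]
width: 19.7
```

```bash
python3 - <<'E'
from h import *
b=np.load('fit.npz')['b']; Q=R.from_euler('ZY',[b[3],-b[4]])
def tgt(x,y,z,ds=0): # ruler centre in line_foot, TCP 13mm above underside
    return Q.apply([x,y,z])+b[:3]+R.from_euler('ZY',[b[3],-b[4]+ds]).apply([0,0,13])
print(pose()[0], ctrl.get_obs()['ft_force'], ctrl.get_obs()['width'])
print(tgt(120,50,60),tgt(95,50,4),tgt(80,50,0))
plan([((400,-180,220),down(b[3],b[4]/2),6),(tgt(150,50,90),down(b[3],b[4]),7),(tgt(105,50,25),down(b[3],b[4]),3)])
E
```

```text
[ 464.5379 -320.7269  186.5213] [ 0.4528  0.2309 -2.5149] 19.67171698444504
[519.3803  81.0205 165.6171] [530.8427  83.8191 105.4359] [521.1651  81.4563  93.5295]
[-0.0056, 0.025, -0.0062, -0.5, -2.95, 0.08]
[-0.0059, 0.0251, -0.0057, -0.5, -2.95, 0.08]
[-0.0061, 0.0252, -0.0052, -0.5, -2.95, 0.08]
[-0.0063, 0.0252, -0.0047, -0.5, -2.95, 0.08]
[-0.0065, 0.0253, -0.0041, -0.5, -2.95, 0.08]
[-0.0067, 0.0253, -0.0035, -0.5, -2.95, 0.08]
--
[0.0097, 0.0322, 0.0247, 0.0, -2.51, -0.0]
[0.0108, 0.0322, 0.0242, 0.0, -2.51, -0.0]
[0.0118, 0.0322, 0.0237, 0.0, -2.51, -0.0]
[0.0129, 0.0322, 0.0232, 0.0, -2.51, -0.0]
[0.0139, 0.0322, 0.0226, 0.0, -2.51, -0.0]
[0.0148, 0.0322, 0.022, 0.0, -2.51, -0.0]
[0.0158, 0.0322, 0.0213, 0.0, -2.51, -0.0]
--
[0.0217, -0.0, -0.015, 0.0, -0.0, -0.0]
[0.0217, -0.0, -0.015, 0.0, -0.0, -0.0]
[0.0217, -0.0, -0.015, 0.0, -0.0, -0.0]
--
```

>>> carry_out:
  commands:
    - [-0.006,0.025,-0.006,-0.5,-3,0]
    - [-0.006,0.025,-0.006,-0.5,-3,0]
    - [-0.006,0.025,-0.005,-0.5,-3,0]
    - [-0.006,0.025,-0.005,-0.5,-3,0]
    - [-0.006,0.025,-0.004,-0.5,-3,0]
    - [-0.006,0.025,-0.004,-0.5,-3,0]
    - [0,0,0,0,0,0]

```text
t: 7.58
ee_pos: [402.3, -161.9, 217.8]
orientation: [-0.152, 1.275, 0.179]
ft_force: [-0.7, -0.5, -2.2]
width: 20.0
```

```bash
cat >> h.py <<'E'
b=np.load('fit.npz')['b']
def tgt(x,y,z,ds=0,h=13):
    return R.from_euler('ZY',[b[3],-b[4]]).apply([x,y,z])+b[:3]+R.from_euler('ZY',[b[3],-b[4]+ds]).apply([0,0,h])
E
python3 - <<'E'
from h import *
print(pose()[0])
plan([(tgt(140,50,80),down(b[3],b[4]),8)])
E
```

```text
[ 402.3058 -161.8752  217.8075]
[0.0087, 0.0265, 0.0198, -0.09, -2.33, 0.15]
[0.0096, 0.0265, 0.0195, -0.09, -2.33, 0.15]
[0.0104, 0.0264, 0.0191, -0.09, -2.33, 0.15]
[0.0113, 0.0263, 0.0187, -0.09, -2.33, 0.15]
[0.0121, 0.0263, 0.0183, -0.09, -2.33, 0.15]
[0.0129, 0.0262, 0.0178, -0.09, -2.33, 0.15]
[0.0137, 0.0262, 0.0173, -0.09, -2.33, 0.15]
[0.0144, 0.0261, 0.0168, -0.09, -2.33, 0.15]
--
```

>>> carry_out:
  commands:
    - [0.009,0.0265,0.02,0,-2.3,0.15]
    - [0.01,0.0265,0.0195,0,-2.3,0.15]
    - [0.0105,0.0265,0.019,0,-2.3,0.15]
    - [0.011,0.0265,0.0185,0,-2.3,0.15]
    - [0.012,0.026,0.018,0,-2.3,0.15]
    - [0.013,0.026,0.018,0,-2.3,0.15]
    - [0.0135,0.026,0.017,0,-2.3,0.15]
    - [0.0145,0.026,0.017,0,-2.3,0.15]

```text
t: 8.57
ee_pos: [533.0, 82.5, 188.9]
orientation: [-0.104, 0.954, 0.207]
ft_force: [-0.3, 1.2, -2.0]
width: 19.7
```

```bash
cat >> h.py <<'E'
def rel(h=13):
    p,Q=pose();B=R.from_euler('ZY',[b[3],-b[4]]);M=Q.as_matrix();r=p+M[:,0]*h
    L=B.inv().as_matrix()@np.c_[M[:,2],M[:,1],-M[:,0]]
    return B.inv().apply(r-b[:3]),np.degrees(R.from_matrix(L).as_rotvec())
E
python3 - <<'E'
from h import *
print(rel(),ctrl.get_obs()['ft_force'])
plan([(tgt(105,50,30),down(b[3],b[4]),4)])
E
```

```text
(array([144.5186,  48.0869,  71.2335]), array([-0.3843,  0.0432, -0.8742])) [-0.3132  1.176  -2.0258]
[0.0103, 0.0004, -0.0099, -0.22, -0.01, 0.1]
[0.0103, 0.0004, -0.0099, -0.22, -0.01, 0.1]
[0.0103, 0.0004, -0.0099, -0.22, -0.01, 0.1]
[0.0103, 0.0004, -0.0099, -0.22, -0.01, 0.1]
--
```

>>> carry_out:
  commands:
    - [0.0105,0.0005,-0.01,-0.2,0,0.1]
    - [0.0105,0.0005,-0.01,-0.2,0,0.1]
    - [0.0105,0.0005,-0.01,-0.2,0,0.1]
    - [0.01,0.0005,-0.01,-0.2,0,0.1]
    - [0,0,0,0,0,0]

```text
t: 9.2
ee_pos: [530.7, 85.0, 155.7]
orientation: [-0.121, 1.003, 0.221]
ft_force: [0.3, -0.3, -2.4]
width: 19.8
```

```bash
python3 - <<'E'
from h import *
print(rel(),ctrl.get_obs()['ft_force'])
for n in('scene','top'): shot(n,n+'2')
def ov(fn,x0,y0,w,h,k):
    im=cv2.resize(cv2.imread(f'pics/{fn}.png')[y0:y0+h,x0:x0+w],None,fx=k,fy=k,interpolation=2)
    B=R.from_euler('ZY',[b[3],-b[4]]);c,rv=rel();Lr=R.from_rotvec(np.radians(rv))
    def ln(P,col):
        q=(proj(fn,B.apply(P)+b[:3])-[x0,y0]+.5)*k
        cv2.polylines(im,[np.round(q*8).astype(int)],False,col,1,cv2.LINE_AA,3)
    for z in(0,6):ln(Lr.apply([(80,50,z),(80,-50,z),(-80,-50,z),(-80,50,z),(80,50,z)])+c,(255,0,255) if z else (255,255,0))
    ln([(12,-120,16),(12,180,16)],(0,0,255));ln([(0,0,0),(200,0,0)],(255,0,0))
    return im
cv2.imwrite('pics/m5.png',np.hstack([ov('scene2',145,100,150,140,3),ov('top2',130,135,115,140,3)]))
E
```

```text
(array([123.4115,  51.1783,  45.0538]), array([0.094, 2.91 , 0.092])) [ 0.3327 -0.2509 -2.4212]
```

View pics/m5.png

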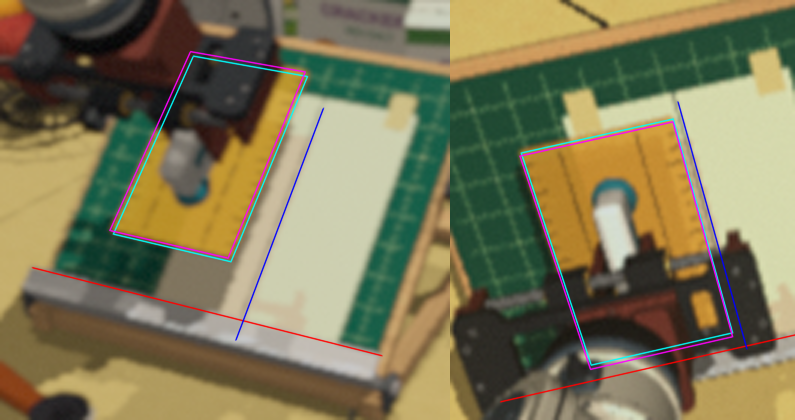

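```bash
python3 - <<'E'
from h import *
print(ctrl.get_obs()['qpos'],rel())
plan([(tgt(105,50,30),down(b[3],b[4]),3)])
E
```

```text
[ 0.09    0.2687  2.2423  0.8451  0.1086 -2.5409] (array([123.8612,  51.2331,  45.3822]), array([0.0892, 2.8516, 0.074 ]))
[0.0054, -0.0004, -0.0062, 0.02, -0.95, -0.03]
[0.0053, -0.0004, -0.0063, 0.02, -0.95, -0.03]
[0.0052, -0.0004, -0.0064, 0.02, -0.95, -0.03]
--
```

```bash
python3 - <<'E'
from h import *
plan([(tgt(140,50,80),down(b[3],b[4]-.25),4),((410,-150,225),down(.2,.3),8),((466,-321,120),down(.19),7)])
E
```

```text
[-0.0088, -0.0003, 0.0034, 0.02, 2.87, -0.02]
[-0.009, -0.0003, 0.003, 0.02, 2.87, -0.02]
[-0.0091, -0.0003, 0.0025, 0.02, 2.87, -0.02]
[-0.0093, -0.0003, 0.0021, 0.02, 2.87, -0.02]
--
[-0.0111, -0.0248, -0.018, 0.27, 0.45, -0.09]
[-0.0109, -0.0249, -0.018, 0.27, 0.45, -0.09]
[-0.0107, -0.025, -0.0179, 0.27, 0.45, -0.09]
[-0.0105, -0.0251, -0.0179, 0.27, 0.45, -0.09]
[-0.0103, -0.0252, -0.0179, 0.27, 0.45, -0.09]
[-0.0101, -0.0253, -0.0178, 0.27, 0.45, -0.09]
[-0.01, -0.0254, -0.0178, 0.27, 0.45, -0.09]
[-0.0098, -0.0255, -0.0177, 0.27, 0.45, -0.09]
--
[0.0152, -0.0255, -0.0016, 0.08, 2.46, -0.01]
[0.0153, -0.0255, -0.0009, 0.08, 2.46, -0.01]
[0.0153, -0.0255, -0.0002, 0.08, 2.46, -0.01]
[0.0153, -0.0255, 0.0005, 0.08, 2.46, -0.01]
[0.0153, -0.0255, 0.0012, 0.08, 2.46, -0.01]
[0.0152, -0.0255, 0.0019, 0.08, 2.46, -0.01]
[0.0151, -0.0255, 0.0026, 0.08, 2.46, -0.01]
--
```

>>> carry_out:
  commands:
    - [-0.009,0,0.003,0,2.9,0]
    - [-0.009,0,0.003,0,2.9,0]
    - [-0.009,0,0.0025,0,2.9,0]
    - [-0.009,0,0.002,0,2.9,0]

```text
t: 9.8
ee_pos: [522.2, 84.7, 190.2]
orientation: [-0.14, 1.188, 0.219]
ft_force: [0.2, 0.2, -1.2]
width: 19.9
```

```bash
python3 - <<'E'
from h import *
o=ctrl.get_obs();print(o['qpos'],o['ee_pos'],rel())
E
```

```text
[ 0.1046  0.2004  2.1169  0.1317  0.4543 -1.8176] [522.1991  84.7352 190.2203] (array([134.0852,  53.0458,  78.3935]), array([ 0.4827, 13.5172,  0.1039]))
```

```bash
python3 - <<'E'
from h import *
print(onz('top0',(350,311),0),onz('top0',(335,322),0))
plan([((440,-130,230),down(.0,.2),8),((480,-315,120),down(-.35),8)])
E
```

```text
[ 347.3044 -256.17      0.    ] [ 322.4784 -222.2109    0.    ]
[-0.0108, -0.0235, -0.0134, 1.67, 1.26, -0.55]
[-0.0103, -0.024, -0.013, 1.67, 1.26, -0.55]
[-0.0098, -0.0245, -0.0125, 1.67, 1.26, -0.55]
[-0.0093, -0.0249, -0.012, 1.67, 1.26, -0.55]
[-0.0088, -0.0253, -0.0114, 1.67, 1.26, -0.55]
[-0.0083, -0.0257, -0.0109, 1.67, 1.26, -0.55]
[-0.0078, -0.0261, -0.0103, 1.67, 1.26, -0.55]
[-0.0074, -0.0265, -0.0097, 1.67, 1.26, -0.55]
--
[0.0145, -0.0231, 0.0022, 2.5, 1.42, -0.25]
[0.0145, -0.0229, 0.0035, 2.5, 1.42, -0.25]
[0.0145, -0.0227, 0.0049, 2.5, 1.42, -0.25]
[0.0145, -0.0224, 0.0062, 2.5, 1.42, -0.25]
[0.0144, -0.022, 0.0076, 2.5, 1.42, -0.25]
[0.0143, -0.0216, 0.0089, 2.5, 1.42, -0.25]
[0.0141, -0.0211, 0.0101, 2.5, 1.42, -0.25]
[0.014, -0.0206, 0.0114, 2.5, 1.42, -0.25]
--
```

>>> carry_out:
  commands:
    - [-0.011,-0.0235,-0.0135,1.7,1.3,-0.5]
    - [-0.01,-0.024,-0.013,1.7,1.3,-0.5]
    - [-0.01,-0.0245,-0.0125,1.7,1.3,-0.5]
    - [-0.009,-0.025,-0.012,1.7,1.3,-0.5]
    - [-0.009,-0.0255,-0.0115,1.7,1.3,-0.5]
    - [-0.008,-0.0255,-0.011,1.7,1.3,-0.5]
    - [-0.008,-0.026,-0.0105,1.7,1.3,-0.5]
    - [-0.0075,-0.0265,-0.01,1.7,1.3,-0.5]

```text
t: 10.8
ee_pos: [437.7, -135.8, 235.5]
orientation: [0.006, 1.373, -0.003]
ft_force: [-0.1, 0.3, -2.0]
width: 20.0
```

```bash
python3 - <<'E'
from h import *
o=ctrl.get_obs();print(o['qpos'],o['ee_pos'])
plan([((480,-315,100),down(-.35),8),((480,-315,20),down(-.35),4)])
E
```

```text
[-0.3765  0.0738  2.0889  0.1027  0.7981 -2.0061] [ 437.7204 -135.84    235.4761]
[0.0176, -0.0224, 0.002, 2.45, 1.4, -0.26]
[0.0176, -0.0222, 0.0034, 2.45, 1.4, -0.26]
[0.0176, -0.022, 0.0048, 2.45, 1.4, -0.26]
[0.0176, -0.0216, 0.0061, 2.45, 1.4, -0.26]
[0.0175, -0.0213, 0.0075, 2.45, 1.4, -0.26]
[0.0174, -0.0208, 0.0088, 2.45, 1.4, -0.26]
[0.0173, -0.0204, 0.0101, 2.45, 1.4, -0.26]
[0.0171, -0.0198, 0.0114, 2.45, 1.4, -0.26]
--
[0.02, 0.0, 0.0, -0.0, -0.0, 0.0]
[0.02, 0.0, 0.0, -0.0, -0.0, 0.0]
[0.02, 0.0, 0.0, -0.0, -0.0, 0.0]
[0.02, 0.0, 0.0, -0.0, -0.0, 0.0]
--
```

>>> carry_out:
  commands:
    - [0.0175,-0.0225,0.002,2.45,1.4,-0.25]
    - [0.0175,-0.022,0.0035,2.45,1.4,-0.25]
    - [0.0175,-0.022,0.005,2.45,1.4,-0.25]
    - [0.0175,-0.0215,0.006,2.45,1.4,-0.25]
    - [0.0175,-0.021,0.0075,2.45,1.4,-0.25]
    - [0.0175,-0.021,0.009,2.45,1.4,-0.25]
    - [0.0175,-0.0205,0.01,2.45,1.4,-0.25]
    - [0.017,-0.02,0.0115,2.45,1.4,-0.25]

```text
t: 11.8
ee_pos: [481.6, -324.9, 102.7]
orientation: [0.281, 1.546, -0.288]
ft_force: [0.2, 0.3, -2.0]
width: 20.1
```

```bash
python3 - <<'E'
from h import *
o=ctrl.get_obs();print(o['qpos'],o['ee_pos'])
plan([((480,-315,16),down(-.35),5)])
E
```

```text
[-0.6133  0.5185  1.8087 -0.0015  0.8069 -1.8203] [ 481.6338 -324.851   102.6948]
[0.0173, 0.0018, -0.0011, -0.15, 0.08, 0.03]
[0.0173, 0.0018, -0.0011, -0.15, 0.08, 0.03]
[0.0173, 0.0018, -0.0011, -0.15, 0.08, 0.03]
[0.0173, 0.0018, -0.001, -0.15, 0.08, 0.03]
[0.0173, 0.0017, -0.001, -0.15, 0.08, 0.03]
--
```

>>> carry_out:
  commands:
    - [0.02,0,-0.001,0,0,0]
    - [0.02,0,-0.001,0,0,0]
    - [0.02,0,-0.001,0,0,0]
    - [0.016,0,-0.001,0,0.2,0.1]
    - [0.006,0,0,0,0,0]
    - [0.002,0,0,0,0,0]

```text
t: 12.55
ee_pos: [480.3, -327.9, 16.7]
orientation: [0.283, 1.544, -0.29]
ft_force: [0.5, 0.2, -2.0]
width: 19.8
```

>>> carry_out:
  commands:
    - [0.002,0,0,0,0.2,0]
    - [0.002,0,0,0,0,0]
    - [0.0015,0,0,0,0,0]

```text
t: 12.92
ee_pos: [481.3, -328.5, 12.5]
orientation: [0.282, 1.545, -0.29]
ft_force: [-0.0, -0.8, 3.0]
width: 19.9
```

>>> carry_out:
  commands:
    - [0,0,0,0,0,0]
    - [0,0,0,0,0,0]
    - [0,0,0,0,0,0]
    - [0,0,0,0,0,0]
  grip: 0

```text
t: 13.42
ee_pos: [482.2, -329.1, 13.4]
orientation: [0.281, 1.543, -0.291]
ft_force: [-0.2, 0.4, -0.1]
width: 56.3
```

```bash
python3 - <<'E'
from h import *
o=ctrl.get_obs();p,Q=pose();print(o['qpos'],p,Q.as_matrix()[:,1:],o['ft_force'],o['width'])
yaw=np.arctan2(*(Q.as_matrix()[[1,0],2]));print(yaw)
g=p+Q.apply([-19,0,0]); g[2]=33
T=down(yaw,-np.radians(22))
plan([(g+T.apply([19,0,0]),T,5)])
E
```

```text
[-0.6183  0.6653  1.8238 -0.0031  0.6421 -1.8216] [ 482.1704 -329.0767   13.4423] [[ 0.357   0.9341]
 [ 0.9341 -0.357 ]
 [-0.0044  0.0096]] [-0.2238  0.3821 -0.1276] 56.32343047949398
-0.36502511217986616
[-0.0004, 0.0, -0.0015, -0.01, 4.51, 0.05]
[-0.0003, 0.0, -0.0015, -0.01, 4.51, 0.05]
[-0.0002, 0.0, -0.0015, -0.01, 4.51, 0.05]
[-0.0001, 0.0, -0.0015, -0.01, 4.51, 0.05]
[0.0001, 0.0, -0.0015, -0.01, 4.51, 0.05]
--
```

>>> carry_out:
  commands:
    - [-0.0005,0,-0.0018,0,4.5,0]
    - [-0.0005,0,-0.0018,0,4.5,0]
    - [-0.0002,0,-0.0015,0,4.5,0]
    - [0,0,-0.0015,0,4.5,0]
    - [0,0,-0.0015,0,4.5,0]

```text
t: 14.05
ee_pos: [473.3, -325.8, 16.6]
orientation: [0.356, 1.942, -0.244]
ft_force: [0.3, -0.5, 0.4]
width: 87.8
```

```bash
python3 - <<'E'
from h import *
o=ctrl.get_obs();p,Q=pose();print(o['qpos'],p,o['ft_force'],o['width'])
T=down(-.365,-np.radians(22))
g=np.array([481.3,-328.5,33]);print(p+Q.apply([-19,0,0]))
plan([(g+T.apply([19,0,0]),T,1)])
E
```

```text
[-0.5777  0.8055  1.5591 -0.0929  1.1652 -1.7281] [ 473.3327 -325.8237   16.6264] [ 0.2607 -0.5041  0.4071] 87.82167828598989
[ 480.1978 -328.3659   34.1595]
[0.0007, 0.0004, 0.0017, -0.15, -0.66, 0.23]
--
```

>>> carry_out:
  commands:
    - [0.001,0,0.001,0,0,0]
    - [0,0,0,0,0,0]
    - [0,0,0,0,0,0]
    - [0,0,0,0,0,0]
    - [0,0,0,0,0,0]
    - [0,0,0,0,0,0]
    - [0,0,0,0,0,0]
    - [0,0,0,0,0,0]
  grip: 1

```text
t: 15.05
ee_pos: [473.5, -325.8, 15.2]
orientation: [0.356, 1.939, -0.244]
ft_force: [1.3, -0.5, -0.2]
width: 19.8
```

>>> carry_out:
  commands:
    - [0,0,0,0,0,0]
    - [0,0,0,0,0,0]

```text
t: 15.3
ee_pos: [473.4, -325.8, 15.2]
orientation: [0.356, 1.939, -0.244]
ft_force: [0.7, 0.1, 0.6]
width: 20.0
```

```bash
cat >> h.py <<'E'
# tilted grasp: ruler in tool frame, recorded at the moment of grasp (ruler flat at z=0)
def rec(xy):
    p,Q=pose();M=Q.as_matrix();y=M[:,1]*[1,1,0];y/=np.linalg.norm(y);Rr=R.from_matrix(np.c_[np.cross(y,[0,0,1]),y,[0,0,1]])
    np.savez('grasp.npz',t=Q.inv().apply(np.r_[xy,0]-p),q=(Q.inv()*Rr).as_rotvec())
B=R.from_euler('ZY',[b[3],-b[4]])
def rel2():
    g=np.load('grasp.npz');p,Q=pose();o=ctrl.get_obs()
    Rr=B.inv()*Q*R.from_rotvec(g['q'])
    return B.inv().apply(p+Q.apply(g['t'])-b[:3]),np.degrees(Rr.as_rotvec()),'F_board',B.inv().apply(o['ft_force']),'w',o['width'],'q',o['qpos']
def goal(x,y,z,pitch=0,yaw=0): # ruler in board frame (deg) -> tool pose
    g=np.load('grasp.npz');Rr=B*R.from_euler('ZY',[np.radians(yaw),np.radians(pitch)]);T=Rr*R.from_rotvec(g['q']).inv()
    return B.apply([x,y,z])+b[:3]-T.apply(g['t']),T
E
python3 - <<'E'
from h import *
rec([481.3,-328.5]);print(rel2(),np.load('grasp.npz')['t'])
E
```

```text
(array([ -85.0176, -338.8022,   14.803 ]), array([-10.6376,  34.056 , -33.5848]), 'F_board', array([ 0.9532, -0.0783,  0.0743]), 'w', 19.97591418564482, 'q', array([-0.578 ,  0.8062,  1.5611, -0.0921,  1.1595, -1.7286])) [10.8734  0.3477 13.5295]
```

Lift, then move across.

>>> carry_out:
  commands:
    - [-0.014,0,-0.006,0,0,0]
    - [-0.028,0,-0.011,0,0,0]
    - [-0.028,0,-0.011,0,0,0]
    - [-0.028,0,-0.011,0,0,0]
    - [-0.028,0,-0.011,0,0,0]
    - [-0.028,0,-0.011,0,0,0]
    - [-0.018,0,-0.007,0,0,0]

```text
t: 16.18
ee_pos: [475.5, -325.4, 208.2]
orientation: [0.356, 1.94, -0.244]
ft_force: [0.1, -0.4, -1.7]
width: 19.9
```

```bash
python3 - <<'E'
from h import *
o=ctrl.get_obs();print(o['ee_pos'],o['ft_force'],o['width'])
P,T=goal(140,50,80)
p,Q=pose();mid=R.from_rotvec((T*Q.inv()).as_rotvec()/2)*Q
plan([((420,-130,235),mid,7),(P,T,8)])
E
```

```text
[ 475.4505 -325.4367  208.226 ] [ 0.108  -0.4461 -1.6996] 19.900577569326636
[0.0031, 0.0232, -0.0176, -2.5, -2.45, -0.21]
[0.0022, 0.024, -0.0166, -2.5, -2.45, -0.21]
[0.0015, 0.0247, -0.0157, -2.5, -2.45, -0.21]
[0.0007, 0.0253, -0.0146, -2.5, -2.45, -0.21]
[0.0, 0.026, -0.0135, -2.5, -2.45, -0.21]
[-0.0006, 0.0265, -0.0124, -2.5, -2.45, -0.21]
[-0.0012, 0.027, -0.0112, -2.5, -2.45, -0.21]
--
[0.0058, 0.0267, 0.0109, -2.19, -2.14, -0.19]
[0.0061, 0.0263, 0.0116, -2.19, -2.14, -0.19]
[0.0065, 0.0259, 0.0124, -2.19, -2.14, -0.19]
[0.0069, 0.0254, 0.0131, -2.19, -2.14, -0.19]
[0.0073, 0.0249, 0.0138, -2.19, -2.14, -0.19]
[0.0078, 0.0244, 0.0145, -2.19, -2.14, -0.19]
[0.0082, 0.0238, 0.0151, -2.19, -2.14, -0.19]
[0.0087, 0.0233, 0.0157, -2.19, -2.14, -0.19]
--
```

>>> carry_out:
  commands:
    - [0.003,0.023,-0.0175,-2.5,-2.45,-0.2]
    - [0.002,0.024,-0.0165,-2.5,-2.45,-0.2]
    - [0.0015,0.025,-0.0155,-2.5,-2.45,-0.2]
    - [0.0005,0.0255,-0.0145,-2.5,-2.45,-0.2]
    - [0,0.026,-0.0135,-2.5,-2.45,-0.2]
    - [-0.0005,0.0265,-0.0125,-2.5,-2.45,-0.2]
    - [-0.001,0.027,-0.011,-2.5,-2.45,-0.2]

```text
t: 17.05
ee_pos: [417.9, -125.8, 237.5]
orientation: [0.08, 1.643, -0.008]
ft_force: [0.0, -0.5, -2.1]
width: 19.5
```

```bash
python3 - <<'E'
from h import *
print(rel2(),pose()[0])
plan([(*goal(140,50,80),8)])
E
```

```text
(array([  43.9576, -129.685 ,  199.9953]), array([ -5.2   ,  16.3901, -16.3878]), 'F_board', array([-1.2759, -0.4579, -1.6271]), 'w', 19.523088863172067, 'q', array([-0.3348,  0.1625,  1.9652,  0.024 ,  1.0974, -1.8618])) [ 417.8573 -125.7614  237.4971]
[0.0062, 0.0261, 0.0113, -2.13, -2.06, -0.18]
[0.0065, 0.0257, 0.012, -2.13, -2.06, -0.18]
[0.0069, 0.0252, 0.0127, -2.13, -2.06, -0.18]
[0.0073, 0.0248, 0.0134, -2.13, -2.06, -0.18]
[0.0077, 0.0243, 0.0141, -2.13, -2.06, -0.18]
[0.0081, 0.0238, 0.0147, -2.13, -2.06, -0.18]
[0.0086, 0.0232, 0.0153, -2.13, -2.06, -0.18]
[0.0091, 0.0227, 0.0158, -2.13, -2.06, -0.18]
--
```

>>> carry_out:
  commands:
    - [0.006,0.026,0.0115,-2.1,-2.1,-0.2]
    - [0.0065,0.0255,0.012,-2.1,-2.1,-0.2]
    - [0.007,0.025,0.0125,-2.1,-2.1,-0.2]
    - [0.0075,0.0245,0.0135,-2.1,-2.1,-0.2]
    - [0.0075,0.024,0.014,-2.1,-2.1,-0.2]
    - [0.008,0.024,0.0145,-2.1,-2.1,-0.2]
    - [0.0085,0.023,0.0155,-2.1,-2.1,-0.2]
    - [0.009,0.0225,0.016,-2.1,-2.1,-0.2]

```text
t: 18.05
ee_pos: [513.8, 86.0, 192.3]
orientation: [-0.17, 1.33, 0.198]
ft_force: [-0.5, 0.1, -2.2]
width: 20.2
```

```bash
python3 - <<'E'
from h import *
print(rel2(),pose()[0])
plan([(*goal(105,50,30),4)])
E
```

```text
(array([140.4333,  56.4754,  82.1213]), array([-0.1104, -0.673 ,  0.4306]), 'F_board', array([-1.6455,  0.2193, -1.4814]), 'w', 20.170814204640408, 'q', array([ 0.1336,  0.2226,  2.037 ,  0.0262,  0.6497, -1.6993])) [513.8235  86.0038 192.3008]
[0.0154, -0.0015, -0.0034, 0.09, 0.17, 0.07]
[0.0154, -0.0015, -0.0033, 0.09, 0.17, 0.07]
[0.0154, -0.0015, -0.0033, 0.09, 0.17, 0.07]
[0.0154, -0.0015, -0.0032, 0.09, 0.17, 0.07]
--
```

>>> carry_out:
  commands:
    - [0.0155,-0.0015,-0.0035,0.1,0.15,0]
    - [0.0155,-0.0015,-0.0035,0.1,0.15,0]
    - [0.0155,-0.0015,-0.0035,0.1,0.15,0]
    - [0.013,-0.0015,-0.003,0.1,0.15,0]
    - [0,0,0,0,0,0]

```text
t: 18.68
ee_pos: [513.3, 78.0, 126.2]
orientation: [-0.165, 1.348, 0.192]
ft_force: [0.3, -0.3, -1.3]
width: 19.8
```

```bash
cat >ov.py <<'E'
from h import *
import sys
n=sys.argv[1];k=3
for c in('scene','top'): shot(c,c+n)
g=np.load('grasp.npz');p,Q=pose();Rr=Q*R.from_rotvec(g['q']);c0=p+Q.apply(g['t'])
def ov(fn,x0,y0,w,h):
    im=cv2.resize(cv2.imread(f'pics/{fn}.png')[y0:y0+h,x0:x0+w],None,fx=k,fy=k,interpolation=2)
    def ln(W,col):
        q=(proj(fn,W)-[x0,y0]+.5)*k;cv2.polylines(im,[np.round(q*8).astype(int)],False,col,1,cv2.LINE_AA,3)
    ln(Rr.apply([(80,50,6),(80,-50,6),(-80,-50,6),(-80,50,6),(80,50,6)])+c0,(255,0,255))
    ln(B.apply([(12,-120,16),(12,180,16)])+b[:3],(0,0,255));ln(B.apply([(0,0,0),(200,0,0)])+b[:3],(255,0,0))
    return im
cv2.imwrite(f'pics/m{n}.png',np.hstack([ov('scene'+n,145,100,150,140),ov('top'+n,130,135,115,140)]))
print(*rel2())
E
python3 ov.py 6
```

```text
[101.6379  48.8749  29.8005] [-0.2754  0.1791  0.0141] F_board [-1.5735 -0.4988 -1.6386] w 19.9055271523287 q [ 0.1178  0.3405  2.0726  0.0364  0.5114 -1.7181]
```

View pics/m6.png

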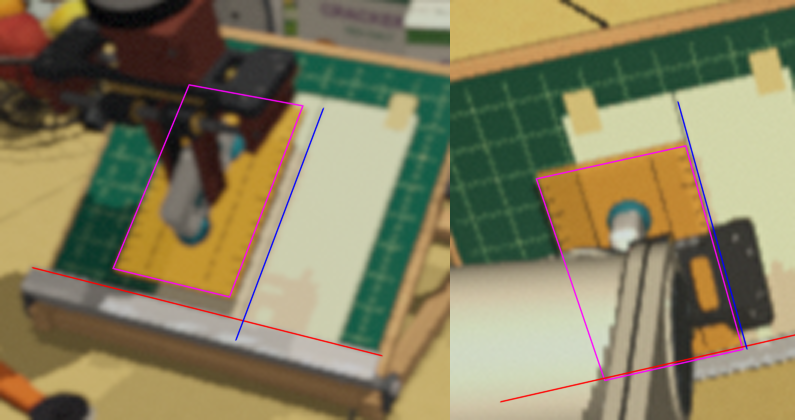

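```bash
python3 - <<'E'
from h import *
plan([(*goal(101,50,5),4),(*goal(101,50,0),1)])
E
```

```text
[0.0058, 0.0003, 0.0022, -0.02, -0.04, 0.07]
[0.0058, 0.0003, 0.0022, -0.02, -0.04, 0.07]
[0.0058, 0.0003, 0.0022, -0.02, -0.04, 0.07]
[0.0058, 0.0003, 0.0022, -0.02, -0.04, 0.07]
--
[0.0046, 0.0, 0.0019, 0.0, -0.0, 0.0]
--
```

>>> carry_out:
  commands:
    - [0.006,0.0003,0.0022,0,0,0]
    - [0.006,0.0003,0.0022,0,0,0]
    - [0.006,0.0003,0.0022,0,0,0]
    - [0.004,0.0003,0.002,0,0,0]
    - [0.001,0,0.0005,0,0,0]

```text
t: 19.4
ee_pos: [529.7, 83.2, 107.0]
orientation: [-0.165, 1.342, 0.192]
ft_force: [0.3, -0.2, -1.9]
width: 19.8
```

```bash
python3 -c "
from h import *
print(*rel2());plan([(*goal(101,50,1),3)])"
```

```text
[103.2414  49.9164   3.7443] [-0.2838 -0.0059  0.0363] F_board [-0.912  -0.225  -1.7291] w 19.80113903985091 q [ 0.1241  0.3975  2.051   0.0362  0.4727 -1.7126]
[0.0011, 0.0, -0.0003, -0.03, 0.0, 0.09]
[0.0011, 0.0, -0.0003, -0.03, 0.0, 0.09]
[0.0011, 0.0, -0.0003, -0.03, 0.0, 0.09]
--
```

>>> carry_out:
  commands:
    - [0.0011,0,0.0004,0,0,0]
    - [0.0011,0,0.0004,0,0,0]
    - [0.0011,0,0.0004,0,0,0]

```text
t: 19.77
ee_pos: [530.1, 83.2, 106.3]
orientation: [-0.165, 1.344, 0.192]
ft_force: [-8.8, -2.3, 14.6]
width: 19.6
```

```bash
python3 -c "
from h import *
print(*rel2());plan([(*goal(101,50,1),3)])"
```

```text
[103.1198  49.756    2.9559] [-0.2814  0.0901  0.0061] F_board [ 0.9647 -0.177  17.1884] w 19.590233470070146 q [ 0.1239  0.3996  2.0493  0.0364  0.474  -1.7126]
[0.0009, 0.0001, -0.0004, -0.03, -0.03, 0.09]
[0.0009, 0.0001, -0.0004, -0.03, -0.03, 0.09]
[0.0009, 0.0001, -0.0004, -0.03, -0.03, 0.09]
--
```

>>> carry_out:
  commands:
    - [-0.0025,0,-0.001,0,0,0]
    - [-0.0005,0,-0.0002,0,0,0]
    - [0.0012,0,-0.0032,0,0,0]
    - [0.0012,0,-0.0032,0,0,0]
    - [0.0012,0,-0.0032,0,0,0]
    - [0.0012,0,-0.0032,0,0,0]

```text
t: 20.52
ee_pos: [516.5, 79.9, 101.2]
orientation: [-0.165, 1.343, 0.192]
ft_force: [0.1, -0.2, -1.8]
width: 20.1
```

```bash
python3 -c "
from h import *
print(*rel2());plan([(*goal(85,50,5.5),1)])"
```

```text
[88.6902 49.7866  6.8819] [-0.2839  0.0669  0.0072] F_board [-1.0344 -0.2578 -1.502 ] w 20.097097787047822 q [ 0.1204  0.3938  2.0813  0.0402  0.4475 -1.7198]
[0.0027, 0.0002, -0.0029, -0.1, -0.07, 0.27]
--
```

>>> carry_out:
  commands:
    - [0.0015,0,-0.002,0,0,0]
    - [0.0012,0,-0.0022,0,0,0]
    - [0.0008,0,-0.002,0,0,0]

```text
t: 20.9
ee_pos: [510.8, 78.5, 95.9]
orientation: [-0.165, 1.344, 0.192]
ft_force: [-0.1, -0.1, -2.4]
width: 19.6
```

```bash
python3 -c "
from h import *
print(*rel2());plan([(*goal(80,50,5.5),1)])"
```

```text
[80.8447 49.7839  5.8993] [-0.2816  0.0901  0.0079] F_board [-1.4933 -0.0276 -1.9024] w 19.62895498997638 q [ 0.1188  0.3982  2.0954  0.0425  0.4295 -1.7238]
[0.0007, 0.0001, -0.0006, -0.1, -0.09, 0.26]
--
```

>>> carry_out:
  commands:
    - [0.0005,0,-0.001,0,0,0]
    - [0.0004,0,-0.001,0,0,0]

```text
t: 21.15
ee_pos: [509.7, 78.2, 94.8]
orientation: [-0.164, 1.342, 0.192]
ft_force: [2.6, -0.5, 0.5]
width: 19.9
```

>>> carry_out:
  commands:
    - [0.0004,0,-0.001,0,0,0]

```text
t: 21.28
ee_pos: [509.8, 78.1, 94.7]
orientation: [-0.164, 1.34, 0.192]
ft_force: [1.8, 0.1, 0.7]
width: 20.0
```

```bash
python3 -c "
from h import *
print(*rel2())"
```

```text
[79.383  49.6119  5.5896] [-0.3105 -0.1219 -0.0186] F_board [ 1.8445 -0.2893 -0.3868] w 19.950081562398463 q [ 0.1181  0.3987  2.1004  0.0441  0.4202 -1.7254]
```

>>> carry_out:
  commands:
    - [0.001,0,0.0004,0,0,0]
    - [0.001,0,0.0004,0,0,0]
    - [0.0008,0,0.0003,0,0,0]

```text
t: 21.65
ee_pos: [511.4, 78.3, 92.6]
orientation: [-0.164, 1.34, 0.192]
ft_force: [-5.5, -4.7, 17.2]
width: 19.7
```

```bash
python3 -c "
from h import *
print(*rel2())"
```

```text
[79.4421 49.4382  2.9534] [-0.3107 -0.1041  0.0021] F_board [ 4.628  -3.3065 17.8158] w 19.696204450246714 q [ 0.1182  0.4047  2.0977  0.0439  0.4172 -1.7255]
```

>>> carry_out:
  commands:
    - [0.0006,0,0.0002,0,0,0]

```text
t: 21.78
ee_pos: [511.4, 78.2, 92.6]
orientation: [-0.164, 1.341, 0.192]
ft_force: [-6.7, -2.3, 15.0]
width: 19.9
```

```bash
python3 ov.py 7; python3 -c "
from h import *
for i in range(3): ctrl.get_image('top');o=ctrl.get_obs();print(o['t'],B.inv().apply(o['ft_force']),o['moment'],abs(o['qvel']).max())"
```

```text
[79.46   49.4723  3.0234] [-0.3047 -0.0862 -0.0058] F_board [ 2.2019  0.4647 13.2741] w 19.918136283037814 q [ 0.1182  0.4046  2.0976  0.0441  0.4178 -1.7256]
21.925 [ 1.7194 -0.4697 13.1732] [0.5395 0.6436 0.1473] 0.0016452032125633769
21.975 [ 2.4987 -0.9648 12.4282] [0.4935 0.6139 0.1997] 0.0015147886133362483
22.025 [ 3.0554 -0.7675 13.3601] [0.4856 0.6208 0.1832] 0.0015517640079234522
```

View pics/m7.png

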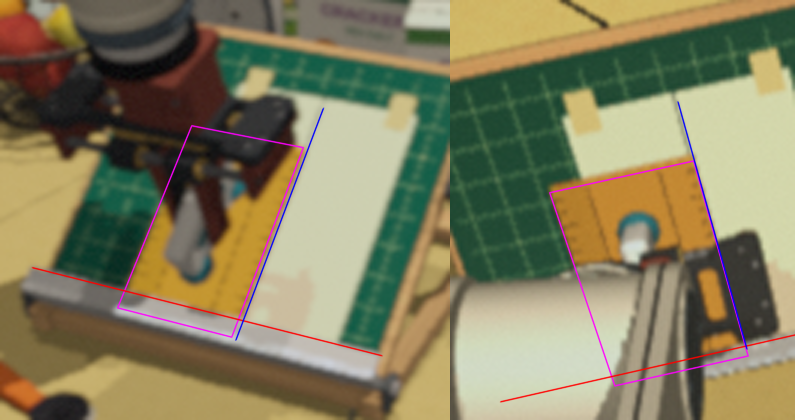

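>>> carry_out:
  commands:
    - [0.0006,0,0.0002,-0.15,0,0.37]

```text
t: 22.15
ee_pos: [511.4, 78.4, 92.6]
orientation: [-0.162, 1.341, 0.199]
ft_force: [-3.8, 0.4, 7.5]
width: 20.1
```

```bash
cat >mm.py <<'E'
from h import *
S=[]
for i in range(4): ctrl.get_image('top');o=ctrl.get_obs();S.append(np.r_[B.inv().apply(o['ft_force']),B.inv().apply(o['moment'])])
print('F,M board',np.mean(S,0));r=rel2();print(r[0],r[1],o['t'])
E
python3 mm.py
```

```text
F,M board [ 2.3882  1.6037 10.9467 -0.0365  0.4157 -0.0654]
[79.471  49.6168  2.9493] [ 0.0982 -0.082  -0.0084] 22.35
```

>>> carry_out:
  commands:
    - [0.0006,0,0.0002,0,0.4,0]

```text
t: 22.48
ee_pos: [511.3, 78.3, 92.5]
orientation: [-0.163, 1.349, 0.199]
ft_force: [-5.6, -2.0, 10.5]
width: 19.7
```

```bash
python3 mm.py
```

```text
F,M board [ 1.3424 -0.5384 11.5937  0.0661  0.2586 -0.0348]
[79.1733 49.6178  2.8788] [0.1034 0.3431 0.0034] 22.675
```

>>> carry_out:
  commands:
    - [0.0006,0,0.0002,0,0.5,0]

```text
t: 22.8
ee_pos: [511.1, 78.3, 92.4]
orientation: [-0.164, 1.358, 0.198]
ft_force: [-5.1, -0.6, 9.7]
width: 20.0
```

```bash
python3 mm.py
```

```text
F,M board [ 1.1247 -0.2147 12.1081  0.0428  0.2972 -0.0509]
[78.8039 49.6211  2.8072] [0.1072 0.8748 0.0081] 23.0
```

```bash
python3 - <<'E'
from h import *
k=6;ims=[]
for fn,c,x0,y0,w,h in(('scene8','scene',178,130,75,90),('top8','top',150,160,56,90)):
    shot(c,fn);im=cv2.resize(cv2.imread(f'pics/{fn}.png')[y0:y0+h,x0:x0+w],None,fx=k,fy=k,interpolation=2)
    for pt,col in((0,(255,0,255)),(-2,(255,255,0))): # flush; low end touching, 2 deg high
        q=R.from_euler('y',pt,degrees=True).apply(np.array([(80,50,6),(80,-50,6),(-80,-50,6),(-80,50,6)])+[80,0,0])+[0,50,0]
        q=(proj(fn,B.apply(q)+b[:3])-[x0,y0]+.5)*k;cv2.polylines(im,[np.round(q*8).astype(int)],True,col,1,cv2.LINE_AA,3)
    q=(proj(fn,B.apply([(12,-120,16),(12,180,16)])+b[:3])-[x0,y0]+.5)*k;cv2.polylines(im,[np.round(q*8).astype(int)],False,(0,0,255),1,cv2.LINE_AA,3)
    ims.append(im)
cv2.imwrite('pics/m8.png',np.hstack(ims))
E
```

```text
(no output)
```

View pics/m8.png

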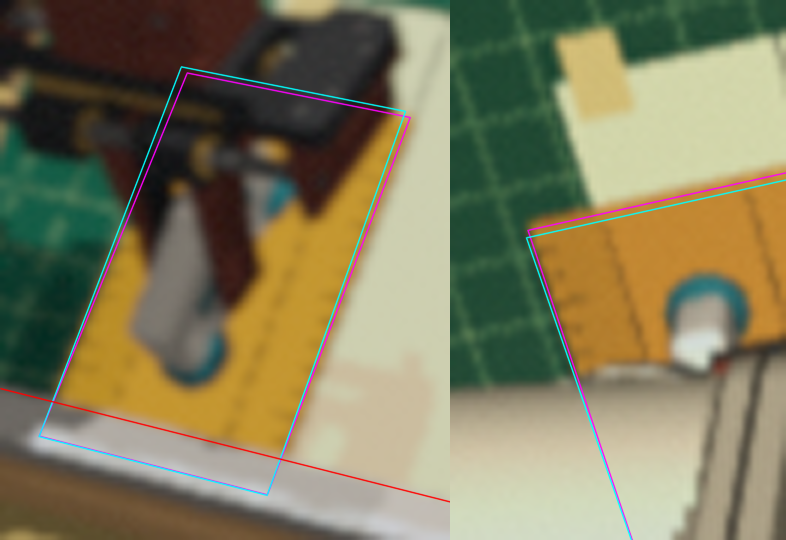

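>>> carry_out:
  commands:
    - [0.0007,0,-0.0006,0,0,0]
    - [0.0007,0,-0.0006,0,0,0]

```text
t: 23.35
ee_pos: [511.1, 78.3, 92.4]
orientation: [-0.164, 1.355, 0.199]
ft_force: [-2.9, -0.6, 10.4]
width: 19.7
```

```bash
python3 mm.py
```

```text
F,M board [ 3.7733 -0.0468  9.4266  0.2173  0.3755 -0.1537]
[78.9319 49.6113  2.811 ] [0.1016 0.7207 0.0163] 23.55
```

```bash
python3 -c "
from h import *
o=ctrl.get_obs();print(o['width'],o['t']);ctrl.close_job()"
```

```text
19.783058041732254 23.55
the job is handed in; nothing more can be done
```

The job is handed in at about 23.5 s of the 51 s allowed. The ruler lies on the mat with its end under the lip and against the fence. It is still gripped by the handle (finger opening 19.8 mm).

**What I did:**
- I fitted the board pose from both cameras, giving a slope of about 35.2° and a yaw of about 13.7°.
- My first grasp was square to the ruler. On the way to the board it drove wrist joints 5 and 6 to their range limits, so I put the ruler back on the worktop. Joint 5 read 0.1086 against its limit of 0.11, and joint 6 read -2.541 against -2.54.
- I regrasped with the tool tilted 22° along the handle. Then I felt for the mat, slid the end under the lip until the fence pushed back, pressed down, and trimmed roll and pitch a little.

**Last checks:**
- **Press:** the force off the mat was about 9–11 N, and about 4 N off the fence. Another push toward the fence did not move the ruler.
- **Position:** from the arm's reading the ruler's centre is 79 mm up the slope and 49.6 mm left of the line. The angle about the mat's normal is under 0.1°.

**Where the checks disagreed:**
- **Height:** the arm-based height read about 3 mm above the camera-fitted mat at contact. It was the same at two places, so I took it as calibration offset.
- **Distance from the fence:** in the top view the ruler's upper edge sits about 3 mm further up the slope than the fit predicts. I trusted the felt fence contact instead.
- **Flushness:** a pitch moment of about 0.4 N m remained. Pitching the tool about 0.9° barely changed the ruler's height or the force, and the pictures show no raised end. I judged it flush, but I have no direct measurement of that.
- **Joint range:** I can't tell whether that brief overrun of the joint 5 and 6 limits counts as a fault.

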